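Refit a variable transformer's knob and set it to zero

TASK

The control knob has come off the bench variable transformer. Put it back on the D-shaft: rest it lightly on the shaft, turn it until the flat of its bore finds the flat of the shaft and it drops, press it down until it snaps fully home, then turn it counter-clockwise back to the red zero mark and let go. Never force it while it does not fit, do not ram it down or wring it against the zero stop, and leave the beaker, the jar, the meter and the screwdriver where they are.

Things in the scene. Friction and masses are not known exactly. Their poses are not given: they have to be found in the camera images.
- knob_center (a point): loose black plastic knob, 70 g, standing upright on the bench: round skirt 60 mm across, 7 mm thick, and across it a straight grip bar 54 mm long, 20 mm thick, up to 38 mm above the underside; a white line on one end of the bar is the pointer. This point: on the axis, half-way up (19 mm above the underside). x: along the bar to the pointer end; z: up
- knob_mouth (a point): centre of the knob's underside, mouth of its bore: a cone 19 mm wide narrowing to 13 mm at 3 mm depth, round on to 6 mm depth, then D-shaped to 24 mm depth, the bore's flat on the pointer side, 2.7 mm from the axis. A groove in the bore takes the shaft's sprung ball
- knob_pointer (a point): tip of the knob's pointer: on the rim of the skirt, 30 mm from the knob's axis along its x axis, level with the underside
- transformer: the transformer: fixed blue-grey case 150 (x) x 140 (y) mm, 132 mm high, round silver dial, brass collar and D-shaft on top. Origin: centre of its underside, on the bench. x: from its front (gauge, terminals) to its back; zero lies 135 degrees counter-clockwise of x. The shaft turns stiffly (0.12 N m), with a hard stop at zero; the scale runs clockwise from there over 270 degrees
- shaft_seat (a point): centre of the collar's upper face, 138 mm above the bench, axes of the case: here the knob's underside lands when fully home. On the way down the underside is 20 mm above it on the shaft's tip, 14 mm with the tip in the mouth but flats not aligned, and drops to about 9 mm (onto the ball) once they are. Passing the ball takes 8 to 15 N; then it runs down and snaps in over the last 2 mm
- shaft_tip (a point): top of the steel D-shaft's axis, 20 mm above shaft_seat, axes of the case. The shaft is 12 mm thick; its flat, 2 mm from the axis, faces the way the pointer will point. Its angle is not reported: it starts 28 to 138 degrees clockwise of zero (seen from above). The knob fits within about 7 degrees. Over 40 N on shaft or case before the knob is home is too much
- zero_mark (a point): a point 30 mm from the shaft's axis, at the height of shaft_seat, in the direction of the red zero line on the dial (the line runs from 35 to 54 mm from the axis). Here the pointer's tip must end
- beaker: glass beaker, 68 mm across, 75 mm high; origin at the centre of its underside. Leave it
- jar: small amber jar with a white cap, 50 mm across, 65 mm high; origin at the centre of its underside. Leave it
- meter: grey hand-held multimeter lying flat, 145 x 72 x 32 mm, long along its x; origin at the centre of its underside. Leave it
- driver: screwdriver with a blue handle, 160 mm long, lying along its x, 26 mm thick; origin at its middle on the bench. Leave it
Mind the look-alikes: they are no part of the job. Of the things that look like the part that bears knob_center, take the one that is farthest to the robot's right at the start.

How it is judged:
By the outcome, as a careful person would: the job done as asked, in the order asked, and still so for the second after the job is handed in, with the robot touching nothing.
It also fails if it takes over 67 s, if anything falls off the work surface, if the arm or the gripper's body presses on something with over 40 N, if the wrist force passes 120 N, or if a joint passes its speed limit or range.

ROBOT

A 6-joint arm with a two-finger parallel gripper is mounted at the origin on the work surface. World frame = base frame: x ahead of the robot, y to its left, z up, the work surface at z = 0. Lengths are in m, angles in rad, forces in N, time in s.
With the tool pointing down it reaches from about 0.375 to 0.9 m from the base axis. Payload 3.1 kg.
Tool frame: the origin (TCP) lies midway between the tips of the shut fingers; the grasp point (between the pads) lies robot.grip_point_offset behind it (robot.grip_point_offset is the distance from the TCP to the grasp point, in m); z points along the fingers, y is the direction in which the jaws open and shut (so a half turn about z gives the same grasp; the last joint's range is limited). The gripper opens to 87 mm and grips with 3 to 60 N. Pads are 19 mm wide; open, the fingers measure 117 mm over their backs; the gripper's body (75 mm by 190 mm) begins 51 mm behind the grasp point.
Start: joints at [0.95, 0.527, 1.433, -0, 1.181, -0.178], TCP at [0.268, 0.565, 0.223] pointing down, gripper open.
Joint ranges: [-3.08, 3.08], [-0.75, 2.2], [0.22, 2.44], [-1.43, 4.57], [0, 2.65], [-2.85, 2.85]. Speed limits (rad/s): [2.79, 2.79, 3.14, 3.14, 3.14, 3.14].

INTERFACE

Orientations are given as a unit quaternion [x, y, z, w].
In Python, from rig import robot, cams, hand_in gives the robot as it stands. The module is installed in compiled form; this text tells all that it offers.
- The arm moves only by the tool send_rows, never from a script. Its argument "steps" is one flat list of numbers, 5 for each row, row after row: the finger opening in m, from 0 to 0.087, then the shift along the tool's x, y, z in m, then the turn about the tool's z in rad. A call has 1 to 8 rows; each row is the pose to reach, as a shift and turn from the pose measured when the call began, along the tool's axes at that moment; what a row does not reach only later rows make up. A row lasts 1/8 s, in which the tool goes at most 62.5 mm and 10.7 degrees, less where a joint would pass 70% of its speed; a pose out of reach is approached as far as the arm can. A call with a gripper value outside its range is refused whole. The fingers move at their own pace and stop on an object; "force" is the grip in N (left out, the last holds). Time passes only in rows, so rows that repeat a pose let the fingers close. It gives the time, the measured TCP pose, the force and the opening at its end, in the units of the state.
- robot.get_obs(): the state, without advancing time (a new reading comes with each control period).
- cams.camera(name): name is "side" or "top"; returns a dict with "color" (384x512x3 uint8, red, green, blue), "range_z" (384x512 float32, m along the optical axis (not along the pixel's ray), 0 where there is no reading), "intrinsics" (3x3 intrinsics, pixels), "extrinsics" (4x4, takes a point from camera to world coordinates). Camera axes: x right, y down, z forward; pixel columns grow to the right and rows downward; lengths in m; the calibration is good to about 2 mm. A picture is of the moment at which its call begins.
- hand_in(): hands the job in, once; it reports no verdict.
The state is a dict: "time": time; "q": joint angles; "joint_velocities": joint speeds; "joint_torque": joint torques, N m; "position": TCP position; "tool_rot": TCP orientation; "ft_force": force on the tool from outside, world axes, zero at the start; "moment": the same for the moment, N m; "grip_width": finger opening in m.
Only numpy, scipy, OpenCV 4.12 (cv2) and the standard library are available. Lean on these libraries where they do the work, as an engineer would, in place of code of your own. Each camera call takes 0.05 s, during which the arm holds its last target.

## Working session

There is one attempt and no reset: what is moved stays moved. The work goes in short steps, Python scripts to look and compute and a tool call to move; the robot and the scene stay as the last step left them, time stands still between calls to the robot, and variables do not carry over. Pictures are saved under pics/ and viewed, and the job is handed in when it is done.

Besides the shell and the picture viewer there is one more tool, called after "Emit:" as name(argument=value, ...), one argument or row to a line, values as JSON. send_rows: Moves the arm, as the interface text tells. Its arguments: {"type":"object","properties":{"steps":{"type":"array","items":{"type":"number"}},"force":{"type":"number"}},"required":["steps"]}

```bash
mkdir -p pics
cat > h.py <<'E'
import numpy as np, cv2
from rig import robot, cams
def snap(n,tag):
    c=cams.camera(n); np.savez(f'pics/{tag}.npz',**c)
    cv2.imwrite(f'pics/{tag}.png',cv2.resize(c['color'][:,:,::-1],None,fx=1.5,fy=1.5,interpolation=cv2.INTER_CUBIC)); return c
def load(tag): return dict(np.load(f'pics/{tag}.npz'))
def ray(c,u,v,z):
    K=c['intrinsics'];T=c['extrinsics']
    d=T[:3,:3]@np.linalg.solve(K,np.array([u,v,1.])); o=T[:3,3]
    return o+d*(z-o[2])/d[2]
def cloud(c):
    K=c['intrinsics'];T=c['extrinsics'];Z=c['range_z']
    v,u=np.mgrid[:Z.shape[0],:Z.shape[1]]
    P=np.stack([(u-K[0,2])/K[0,0]*Z,(v-K[1,2])/K[1,1]*Z,Z],-1)
    return P@T[:3,:3].T+T[:3,3]
def proj(c,p):
    T=c['extrinsics'];q=T[:3,:3].T@(np.asarray(p)-T[:3,3]);q=c['intrinsics']@q;return q[:2]/q[2]
E
python3 - <<'E'
from h import *
for n in('side','top'):
    c=snap(n,n+'0');print(n,c['intrinsics'],c['extrinsics'])
o=robot.get_obs();print({k:np.round(v,4) for k,v in o.items()});print(robot.grip_point_offset)
E
```

```text
side [[426.88059351   0.         254.76746414]
 [  0.         426.88059351 191.28865929]
 [  0.           0.           1.        ]] [[ 0.94217651 -0.24034424  0.23353387  0.31490743]
 [-0.33467021 -0.71079766  0.61867806 -0.66878406]
 [ 0.01729962 -0.66106076 -0.75013292  0.97369444]
 [ 0.          0.          0.          1.        ]]
top [[366.58750731   0.         255.54986542]
 [  0.         366.58750731 193.74497229]
 [  0.           0.           1.        ]] [[ 0.01797841 -0.9819793   0.18813144  0.38245899]
 [-0.99883674 -0.0260599  -0.04057158  0.05595895]
 [ 0.04474314 -0.18718318 -0.98130551  0.9703381 ]
 [ 0.          0.          0.          1.        ]]
{'time': np.float64(0.1), 'q': array([ 0.9495,  0.5284,  1.4337, -0.    ,  1.1814, -0.1785]), 'joint_velocities': array([-0.0012, -0.0006, -0.0045,  0.    ,  0.0002,  0.0007]), 'joint_torque': array([-5.00000e-04, -4.40986e+01, -1.77150e+01,  6.34000e-02,
        5.34000e-02, -0.00000e+00]), 'position': array([0.2674, 0.5642, 0.2217]), 'tool_rot': array([ 2.196e-01,  9.756e-01, -9.000e-04, -4.000e-04]), 'ft_force': array([-0.6774, -0.2271, -0.3297]), 'moment': array([-0.0106,  0.0146, -0.0047]), 'grip_width': np.float64(0.0867)}
0.0187
```

View pics/top0.png

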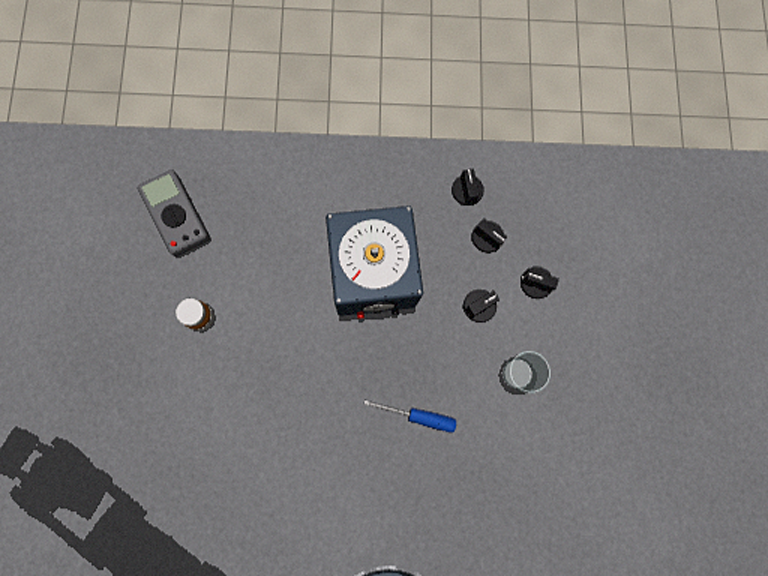

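View pics/side0.png

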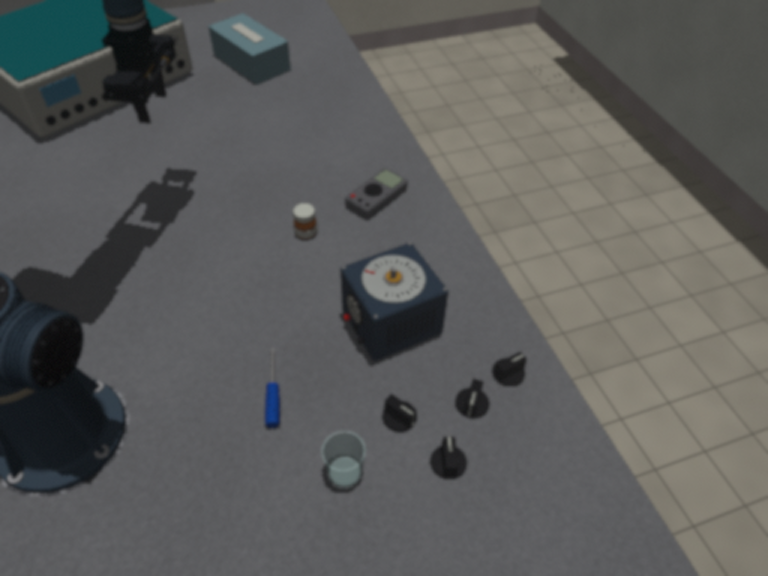

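The top view shows four knobs. The rightmost (most −y) is at about (537,282)/1.5. The transformer dial is at about (373,253)/1.5. I'll measure both more closely.

Run:
```python
from h import *
c=load('top0');s=load('side0')
P=cloud(c)
hsv=cv2.cvtColor(c['color'],cv2.COLOR_RGB2HSV)
dark=(hsv[...,2]<60).astype(np.uint8)
# by height: points above bench
h=((P[...,2]>0.004)&(c['range_z']>0)).astype(np.uint8)
n,l,st,ce=cv2.connectedComponentsWithStats(h)
for i in range(1,n):
    if st[i,4]>80:
        q=P[l==i];print(st[i],ce[i].round(1),np.median(q,0).round(3),q[:,2].max().round(4))
def crop(c,x0,y0,x1,y1,f,name):
    cv2.imwrite(name,cv2.resize(c['color'][y0:y1,x0:x1,::-1],None,fx=f,fy=f,interpolation=cv2.INTER_CUBIC))
crop(c,325,165,385,215,12,'pics/ck.png')
crop(c,215,135,285,200,9,'pics/cd.png')
crop(s,270,270,330,325,10,'pics/sk.png')
crop(s,220,160,300,220,9,'pics/sd.png')
```

```text
[  92  113   48   58 1531] [115.4 141.6] [0.692 0.389 0.032] 0.0422
[301 112  23  25 365] [311.5 124.9] [ 0.761 -0.132  0.018] 0.0413
[ 217  137   65   75 4013] [249.1 173.4] [0.591 0.037 0.132] 0.1614
[315 145  23  23 358] [325.3 156.9] [ 0.669 -0.17   0.023] 0.042
[347 177  25  22 385] [358.3 187.7] [ 0.587 -0.258  0.02 ] 0.0431
[309 193  25  22 387] [320.2 203. ] [ 0.543 -0.156  0.009] 0.0414
[117 198  26  23 421] [129.6 209. ] [0.511 0.33  0.063] 0.069
[335 234  32  28 557] [351.9 247.4] [ 0.428 -0.236  0.047] 0.0777
[243 267  61  21 387] [282.1 278. ] [ 0.349 -0.061  0.022] 0.0294
[243 380  32   4  97] [259.1 381.8] [ 0.101 -0.     0.011] 0.0178
```

Run:
```python
import cv2,numpy as np
def pad(a,h,w):
    o=np.zeros((h,w,3),np.uint8);a=a[:h,:w];o[:a.shape[0],:a.shape[1]]=a;return o
I=[cv2.resize(cv2.imread('pics/%s.png'%k),(400,300) ) for k in('ck','cd','sk','sd')]
cv2.imwrite('pics/m0.png',np.vstack([np.hstack(I[:2]),np.hstack(I[2:])]))
```

```text
(no output)
```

View pics/m0.png

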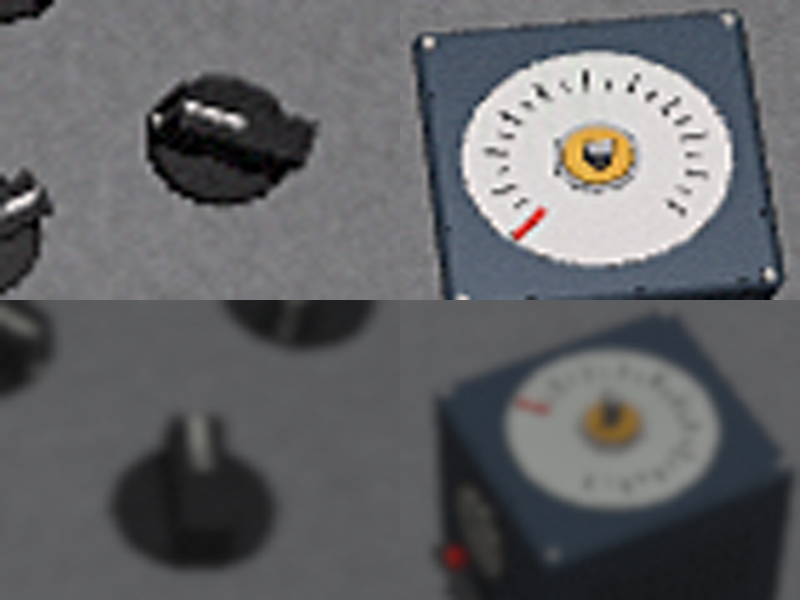

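View pics/cd.png

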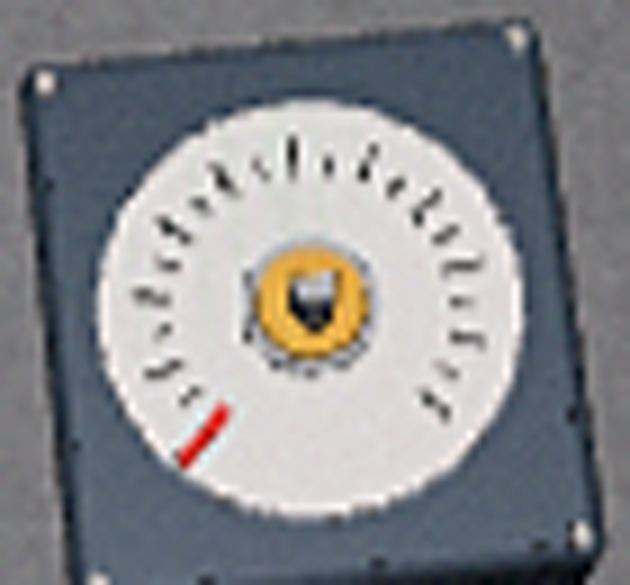

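View pics/ck.png

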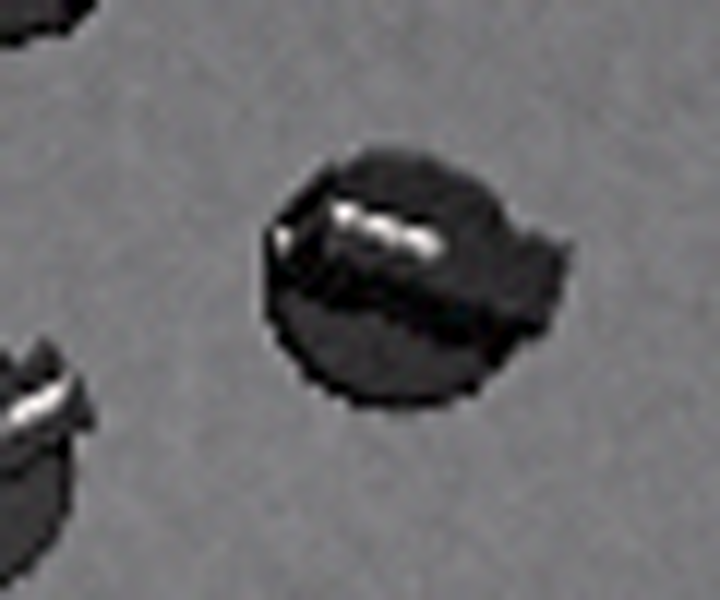

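```bash
cat > m.py <<'E'
from h import *
def circ(p):
    A=np.c_[2*p[:,:2],np.ones(len(p))];b=(p[:,:2]**2).sum(1)
    x=np.linalg.lstsq(A,b,rcond=None)[0];return x[:2],np.sqrt(x[2]+x[0]**2+x[1]**2)
def dial(c,box,zt):
    x0,y0,x1,y1=box
    im=c['color'];hsv=cv2.cvtColor(im,cv2.COLOR_RGB2HSV);H,S,V=cv2.split(hsv)
    B=np.zeros(H.shape,bool);B[y0:y1,x0:x1]=1
    th=0.55*np.percentile(V[B],97)
    white=((S<60)&(V>th)&B).astype(np.uint8)
    n,l,st,ce=cv2.connectedComponentsWithStats(white);k=1+np.argmax(st[1:,4])
    cn=max(cv2.findContours((l==k).astype(np.uint8),cv2.RETR_EXTERNAL,cv2.CHAIN_APPROX_NONE)[0],key=len)
    hull=cv2.convexHull(cn)[:,0]
    p=np.array([ray(c,u,v,zt) for u,v in hull]);ctr,r=circ(p);print('dial',ctr,r)
    br=((H>12)&(H<32)&(S>110)&(V>60)&B).astype(np.uint8)
    cn=max(cv2.findContours(br,cv2.RETR_EXTERNAL,cv2.CHAIN_APPROX_NONE)[0],key=len);hull=cv2.convexHull(cn)[:,0]
    p=np.array([ray(c,u,v,.138) for u,v in hull]);print('collar',circ(p))
    red=((S>120)&((H<8)|(H>172))&(V>70)&B)
    vv,uu=np.nonzero(red);p=np.array([ray(c,u,v,zt) for u,v in zip(uu,vv)])[:,:2]
    m=p.mean(0);print('red',len(p),m,np.hypot(*(m-ctr)),np.degrees(np.arctan2(*(m-ctr)[::-1])), 'line', np.degrees(np.arctan2(*np.linalg.svd(p-m)[2][0][::-1])))
    return ctr
if __name__=='__main__':
    for t,box in(('top0',(215,135,285,205)),('side0',(220,165,300,215))):
        c=load(t);P=cloud(c);dial(c,box,.134)
    c=load('top0');P=cloud(c);q=P[145:200,225:275].reshape(-1,3);print(np.histogram(q[:,2],np.arange(.12,.166,.003)))
E
python3 m.py
python3 - <<'E'
from h import *
from m import circ
c=load('top0');P=cloud(c);s=load('side0');Q=cloud(s)
for c,P,n in((c,P,'top'),(s,Q,'side')):
    for lo,hi in((.030,.037),(.036,.045)):
        m=(np.hypot(P[...,0]-.587,P[...,1]+.258)<.05)&(P[...,2]>lo)&(P[...,2]<hi)
        q=P[m];ce=q.mean(0);d=np.linalg.svd(q[:,:2]-ce[:2])[2][0]
        t=(q[:,:2]-ce[:2])@d;w=(q[:,:2]-ce[:2])@[-d[1],d[0]]
        print(n,len(q),ce,np.degrees(np.arctan2(d[1],d[0])),np.ptp(t),np.ptp(w),(t.max()+t.min())/2)
    m=(np.hypot(P[...,0]-.587,P[...,1]+.258)<.05)&(P[...,2]>.004)&(P[...,2]<.012)
    print('skirt',circ(P[m]),P[m][:,:2].min(0),P[m][:,:2].max(0))
E
```

```text
dial [0.60236464 0.03779754] 0.05624362822265682
collar (array([0.6022518 , 0.03766442]), np.float64(0.014235784723355476))
red 12 [0.56718067 0.06455261] 0.04420119433937619 142.74942487507437 line 144.22120708608554
dial [0.60237484 0.03934718] 0.0589500464219352
collar (array([0.60207609, 0.03868641]), np.float64(0.01278370213432378))
red 12 [ 0.49617107 -0.01806725] 0.12072969157194041 -151.6040660434487 line -119.86169695824147
(array([   2,   12,   45, 1102, 1339,  168,   39,    3,    1,    5,    0,
          4,   11,    2,    0]), array([0.12 , 0.123, 0.126, 0.129, 0.132, 0.135, 0.138, 0.141, 0.144,
       0.147, 0.15 , 0.153, 0.156, 0.159, 0.162, 0.165]))
top 61 [ 0.59010452 -0.25777818  0.03507297] -108.69137681189211 0.05401243191843187 0.02030685300941277 0.0036249160519248765
top 134 [ 0.59180307 -0.26100566  0.03832892] 72.34983950401417 0.05394803149824536 0.019703237824885252 -0.0011312344431423024
skirt (array([ 0.5916936 , -0.26028938]), np.float64(0.024374181802165284)) [ 0.5413499 -0.2874779] [ 0.62697041 -0.2321338 ]
side 77 [ 0.58927447 -0.2627093   0.03532939] -108.85641920718689 0.05648210940853366 0.019530337991537684 -0.003273090243561757
side 146 [ 0.59018959 -0.26213143  0.03814698] -109.28796166174382 0.055280389051175355 0.020191624693485948 -0.0010310243544012204
skirt (array([ 0.59169075, -0.26280735]), np.float64(0.024382099601057503)) [ 0.55655199 -0.30640174] [ 0.63122611 -0.23046059]
```

Run:
```python
from h import *
for t,box in(('top0',(215,135,285,205)),('side0',(220,165,300,198))):
    c=load(t);x0,y0,x1,y1=box;im=c['color'];H,S,V=cv2.split(cv2.cvtColor(im,cv2.COLOR_RGB2HSV))
    B=np.zeros(H.shape,bool);B[y0:y1,x0:x1]=1
    r=(S>100)&((H<8)|(H>172))&(V>50)&B
    vv,uu=np.nonzero(r);p=np.array([ray(c,u,v,.134) for u,v in zip(uu,vv)])[:,:2]
    ctr=np.array([.6023,.0377 if t=='top0' else .0393])
    d=p-ctr;R=np.hypot(*d.T);k=R<.065;print(t,k.sum(),R[k].mean(),np.degrees(np.arctan2(d[k][:,1].mean(),d[k][:,0].mean())))
    P=cloud(c);m=(np.abs(P[...,2]-.132)<.006)&(np.hypot(P[...,0]-.602,P[...,1]-.038)<.15)
    pts=P[m][:,:2].astype(np.float32)
    print(cv2.minAreaRect((pts*1000)))
    m=(P[...,2]>.148)&(P[...,2]<.17)&(np.hypot(P[...,0]-.602,P[...,1]-.038)<.015);print(P[m].round(4))
```

```text
top0 12 0.044221834216003064 142.59808327670436
((602.782958984375, 37.715858459472656), (150.02244567871094, 139.51602172851562), 7.629235744476318)
[[0.605  0.0386 0.1572]
 [0.6039 0.0364 0.1614]
 [0.6044 0.0341 0.1602]
 [0.6025 0.0431 0.1572]
 [0.6022 0.0408 0.1588]
 [0.603  0.0385 0.1559]
 [0.6033 0.0362 0.155 ]
 [0.6025 0.034  0.1584]
 [0.6002 0.0431 0.157 ]
 [0.6003 0.0408 0.157 ]
 [0.6    0.0385 0.1583]
 [0.6001 0.0362 0.1582]
 [0.6005 0.0339 0.1569]
 [0.6001 0.0429 0.1484]
 [0.599  0.0406 0.1531]
 [0.5977 0.0384 0.1582]
 [0.598  0.0361 0.1573]
 [0.5989 0.0338 0.1543]
 [0.5978 0.0382 0.1488]]Traceback (most recent call last):
  File "<stdin>", line 6, in <module>
IndexError: too many indices for array: array is 1-dimensional, but 2 were indexed
```

```bash
cat > go.py <<'E'
import sys
from h import *
from scipy.spatial.transform import Rotation as Ro
def st():
    o=robot.get_obs();R=Ro.from_quat(o['tool_rot']).as_matrix()
    psi=np.degrees(np.arctan2(R[1,0],R[0,0]))
    print('t',round(float(o['time']),2),'p',o['position'].round(4),'psi',psi.round(2),'z',R[:,2].round(4),'F',o['ft_force'].round(2),'M',o['moment'].round(3),'w',round(float(o['grip_width']),4),'q6',round(float(o['q'][5]),3))
    return o,R,psi
if __name__=='__main__':
    o,R,psi=st()
    for a in sys.argv[1:]:
        x,y,z,p=map(float,a.split(','))
        d=R.T@(np.array([x,y,z])-o['position']);t=np.radians((psi-p+180)%360-180)
        print(a,'shift',d.round(4),'turn',t.round(4),'|d|',np.linalg.norm(d).round(3))
E
python3 go.py .591,-.261,.22,71.3
```

```text
t 0.1 p [0.2674 0.5642 0.2217] psi 154.63 z [-0.0011 -0.0016 -1.    ] F [-0.68 -0.23 -0.33] M [-0.011  0.015 -0.005] w 0.0867 q6 -0.178
.591,-.261,.22,71.3 shift [-0.646  -0.607   0.0026] turn 1.4544 |d| 0.886
```

Emit:
send_rows(
  steps=[0.087,-0.646,-0.607,0,1.454,0.087,-0.646,-0.607,0,1.454,0.087,-0.646,-0.607,0,1.454,0.087,-0.646,-0.607,0,1.454,0.087,-0.646,-0.607,0,1.454,0.087,-0.646,-0.607,0,1.454,0.087,-0.646,-0.607,0,1.454,0.087,-0.646,-0.607,0,1.454],
)

```text
time: 1.1
position: [0.4504, 0.0972, 0.2225]
tool_rot: [0.814, 0.581, -0.001, 0.0]
ft_force: [0.6, 1.4, 0.3]
grip_width: 0.0869
```

```bash
python3 go.py .591,-.261,.15,71.3
```

```text
t 1.1 p [0.4504 0.0972 0.2225] psi 71.03 z [-0.001  -0.0014 -1.    ] F [0.64 1.43 0.34] M [-0.072  0.044  0.029] w 0.0869 q6 0.302
.591,-.261,.15,71.3 shift [-0.2929  0.2494  0.0729] turn -0.0047 |d| 0.392
```

Emit:
send_rows(
  steps=[0.087,-0.293,0.249,0,0,0.087,-0.293,0.249,0,0,0.087,-0.293,0.249,0,0,0.087,-0.293,0.249,0,0,0.087,-0.293,0.249,0.07,0,0.087,-0.293,0.249,0.07,0,0.087,-0.293,0.249,0.07,0,0.087,-0.293,0.249,0.07,0],
)

```text
time: 2.1
position: [0.5899, -0.2624, 0.1508]
tool_rot: [0.815, 0.58, -0.001, -0.001]
ft_force: [-0.6, 1.1, 1.2]
grip_width: 0.0868
```

```bash
python3 go.py .591,-.261,.012,71.3
python3 - <<'E'
from h import *
s=snap('side','side1');c=snap('top','top1')
E
```

```text
t 2.1 p [ 0.5899 -0.2624  0.1508] psi 70.88 z [-3.6e-03  2.0e-04 -1.0e+00] F [-0.57  1.06  1.16] M [-0.075  0.098  0.006] w 0.0868 q6 -0.256
.591,-.261,.012,71.3 shift [0.0018 0.0011 0.1388] turn -0.0073 |d| 0.139
```

View pics/side1.png

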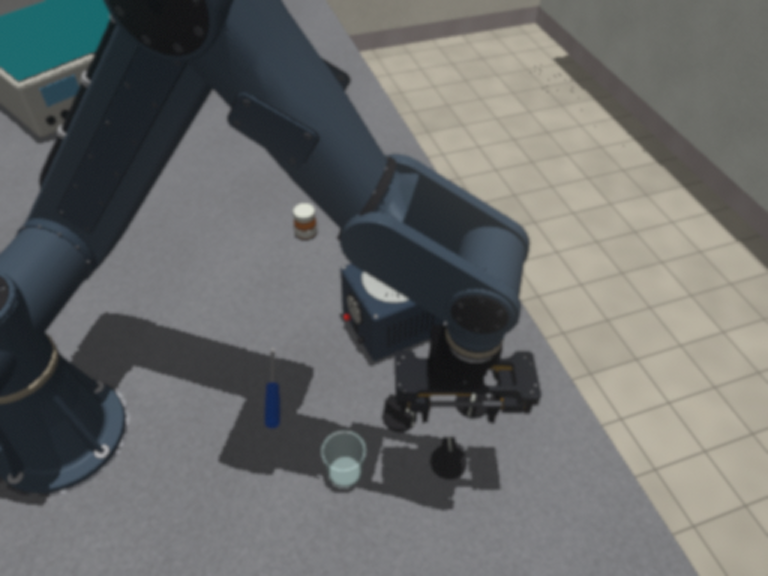

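The gripper hangs over the target knob (side view 450,460), with its fingers straddling the bar. Next I descend.

Emit:
send_rows(
  steps=[0.087,0.0018,0.0011,0.05,-0.007,0.087,0.0018,0.0011,0.08,-0.007,0.087,0.0018,0.0011,0.11,-0.007,0.087,0.0018,0.0011,0.125,-0.007,0.087,0.0018,0.0011,0.133,-0.007,0.087,0.0018,0.0011,0.138,-0.007,0.087,0.0018,0.0011,0.138,-0.007],
)

```text
time: 3.08
position: [0.5915, -0.2588, 0.0151]
tool_rot: [0.812, 0.584, -0.001, -0.0]
ft_force: [-0.1, 0.1, 0.2]
grip_width: 0.0869
```

```bash
python3 go.py .591,-.261,.012,71.3
```

```text
t 3.08 p [ 0.5915 -0.2588  0.0151] psi 71.43 z [-1.7e-03 -4.0e-04 -1.0e+00] F [-0.08  0.09  0.2 ] M [-0.107  0.095  0.022] w 0.0869 q6 -0.259
.591,-.261,.012,71.3 shift [-0.0023  0.0003  0.0031] turn 0.0023 |d| 0.004
```

Emit:
send_rows(
  steps=[0.087,-0.0022,0,0.003,0,0.087,-0.0022,0,0.003,0,0.04,-0.0022,0,0.003,0,0.0,-0.0022,0,0.003,0,0.0,-0.0022,0,0.003,0,0.0,-0.0022,0,0.003,0,0.0,-0.0022,0,0.003,0,0.0,-0.0022,0,0.003,0],
  force=25,
)

```text
time: 4.08
position: [0.5908, -0.2608, 0.0121]
tool_rot: [0.812, 0.584, -0.001, -0.0]
ft_force: [0.1, 0.1, 0.4]
grip_width: 0.0351
```

```bash
python3 go.py .591,-.261,.2,71.3
```

```text
t 4.08 p [ 0.5908 -0.2608  0.0121] psi 71.43 z [-1.8e-03 -4.0e-04 -1.0e+00] F [0.12 0.07 0.39] M [-0.116  0.109 -0.003] w 0.0351 q6 -0.263
.591,-.261,.2,71.3 shift [-0.0003 -0.     -0.1879] turn 0.0023 |d| 0.188
```

Still closing, so I'll wait.

Emit:
send_rows(
  steps=[0,0,0,0,0,0,0,0,0,0,0,0,0,0,0,0,0,0,0,0],
)

```text
time: 4.58
position: [0.5908, -0.2609, 0.0121]
tool_rot: [0.812, 0.584, -0.001, -0.0]
ft_force: [0.3, -1.1, 0.3]
grip_width: 0.0198
```

```bash
python3 go.py .591,-.261,.2,71.3
```

```text
t 4.58 p [ 0.5908 -0.2609  0.0121] psi 71.43 z [-1.7e-03 -5.0e-04 -1.0e+00] F [ 0.27 -1.13  0.32] M [-0.052 -0.003  0.038] w 0.0198 q6 -0.263
.591,-.261,.2,71.3 shift [-2.000e-04 -1.000e-04 -1.879e-01] turn 0.0023 |d| 0.188
```

Emit:
send_rows(
  steps=[0,0,0,-0.04,0,0,0,0,-0.1,0,0,0,0,-0.15,0,0,0,0,-0.188,0,0,0,0,-0.188,0,0,0,0,-0.188,0],
)

```text
time: 5.32
position: [0.5902, -0.2602, 0.199]
tool_rot: [0.812, 0.584, -0.001, -0.001]
ft_force: [-0.0, -0.7, -1.4]
grip_width: 0.0199
```

```bash
python3 go.py .6022,.0382,.2,-4
python3 - <<'E'
from h import *
s=snap('side','side2');c=snap('top','top2')
E
```

```text
t 5.33 p [ 0.5902 -0.2602  0.199 ] psi 71.43 z [-3.7e-03  8.0e-04 -1.0e+00] F [-0.02 -0.69 -1.38] M [-0.079  0.054 -0.044] w 0.0199 q6 -0.263
.6022,.0382,.2,-4 shift [ 0.2867 -0.0836 -0.0008] turn 1.3165 |d| 0.299
```

View pics/side2.png

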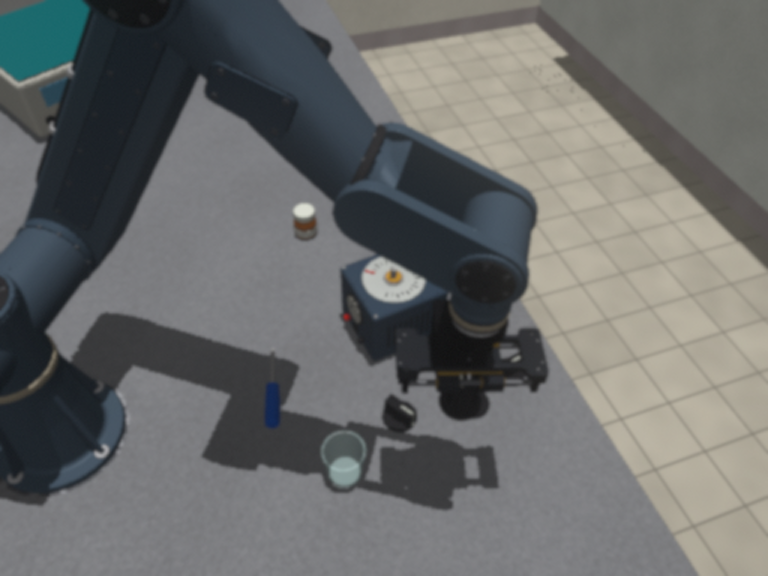

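Emit:
send_rows(
  steps=[0,0.287,-0.083,-0.001,1.316,0,0.287,-0.083,-0.001,1.316,0,0.287,-0.083,-0.001,1.316,0,0.287,-0.083,-0.001,1.316,0,0.287,-0.083,-0.001,1.316,0,0.287,-0.083,-0.001,1.316,0,0.287,-0.083,-0.001,1.316,0,0.287,-0.083,-0.001,1.316],
)

```text
time: 6.42
position: [0.6017, 0.0389, 0.1977]
tool_rot: [0.999, -0.034, -0.004, -0.001]
ft_force: [0.2, -0.4, -1.5]
grip_width: 0.02
```

Emit:
send_rows(
  steps=[0,0,0,0,0,0,0,0,0,0],
)

```text
time: 6.68
position: [0.6013, 0.0386, 0.197]
tool_rot: [0.999, -0.034, -0.005, -0.001]
ft_force: [0.5, -0.3, -1.4]
grip_width: 0.0196
```

```bash
python3 go.py .603,.0381,.175,-4
python3 - <<'E'
from h import *
s=snap('side','side3');c=snap('top','top3')
x=s['color'][150:250,200:320,::-1];cv2.imwrite('pics/s3.png',cv2.resize(x,None,fx=6,fy=6,interpolation=cv2.INTER_CUBIC))
E
```

```text
t 6.67 p [0.6013 0.0386 0.197 ] psi -3.86 z [-0.0102  0.0025 -0.9999] F [ 0.5  -0.33 -1.38] M [-0.05   0.132  0.   ] w 0.0196 q6 1.516
.603,.0381,.175,-4 shift [0.002  0.0005 0.0219] turn 0.0025 |d| 0.022
```

View pics/s3.png

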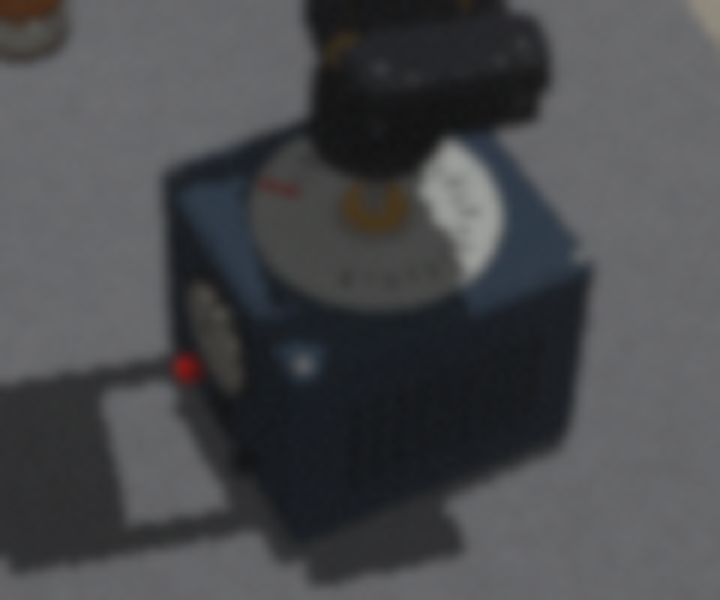

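Emit:
send_rows(
  steps=[0,0.002,0.0005,0.01,0,0,0.002,0.0005,0.018,0,0,0.002,0.0005,0.024,0,0,0.002,0.0005,0.024,0],
)

```text
time: 7.28
position: [0.6028, 0.0381, 0.1725]
tool_rot: [0.999, -0.034, -0.006, -0.001]
ft_force: [-0.3, -0.6, -1.1]
grip_width: 0.0198
```

```bash
python3 go.py .603,.0381,.165,-4
```

```text
t 7.28 p [0.6028 0.0381 0.1725] psi -3.89 z [-0.0109  0.0026 -0.9999] F [-0.26 -0.6  -1.07] M [-0.042  0.22   0.006] w 0.0198 q6 1.516
.603,.0381,.165,-4 shift [0.0003 0.     0.0075] turn 0.002 |d| 0.008
```

Emit:
send_rows(
  steps=[0,0.0002,0,0.002,0,0,0.0002,0,0.004,0,0,0.0002,0,0.006,0,0,0.0002,0,0.006,0],
)

```text
time: 7.78
position: [0.6028, 0.0383, 0.1664]
tool_rot: [0.999, -0.034, -0.006, -0.001]
ft_force: [0.8, 0.2, -1.3]
grip_width: 0.0197
```

```bash
python3 go.py .603,.0381,.163,-4
```

```text
t 7.78 p [0.6028 0.0383 0.1664] psi -3.89 z [-0.0112  0.003  -0.9999] F [ 0.77  0.21 -1.3 ] M [ 0.036  0.168 -0.035] w 0.0197 q6 1.516
.603,.0381,.163,-4 shift [0.0003 0.0002 0.0034] turn 0.0019 |d| 0.003
```

Emit:
send_rows(
  steps=[0,0,0,0.001,0,0,0,0,0.002,0,0,0,0,0.0025,0,0,0,0,0.0025,0],
)

```text
time: 8.28
position: [0.6028, 0.0384, 0.1639]
tool_rot: [0.999, -0.034, -0.006, -0.001]
ft_force: [0.4, 1.2, -1.3]
grip_width: 0.0195
```

```bash
python3 go.py .603,.0381,.163,-4
```

```text
t 8.28 p [0.6028 0.0384 0.1639] psi -3.89 z [-0.0111  0.0032 -0.9999] F [ 0.38  1.2  -1.27] M [ 0.118  0.163 -0.026] w 0.0195 q6 1.516
.603,.0381,.163,-4 shift [0.0003 0.0003 0.0009] turn 0.0019 |d| 0.001
```

Emit:
send_rows(
  steps=[0,0,0,0.0005,0,0,0,0,0.001,0,0,0,0,0.001,0],
)

```text
time: 8.65
position: [0.603, 0.0385, 0.163]
tool_rot: [0.999, -0.034, -0.005, -0.001]
ft_force: [0.8, 0.8, -0.5]
grip_width: 0.0194
```

```bash
python3 go.py .603,.0381,.163,-4
```

```text
t 8.65 p [0.603  0.0385 0.163 ] psi -3.9 z [-0.0106  0.0033 -0.9999] F [ 0.77  0.76 -0.54] M [ 0.174  0.078 -0.017] w 0.0194 q6 1.516
.603,.0381,.163,-4 shift [ 0.      0.0004 -0.0001] turn 0.0018 |d| 0.0
```

Emit:
send_rows(
  steps=[0,0,0,0.0005,0,0,0,0,0.001,0,0,0,0,0.001,0],
)

```text
time: 9.02
position: [0.603, 0.0385, 0.1619]
tool_rot: [0.999, -0.034, -0.005, -0.001]
ft_force: [0.2, 1.1, -0.5]
grip_width: 0.0192
```

```bash
python3 go.py .603,.0381,.163,-4
```

```text
t 9.03 p [0.603  0.0385 0.1619] psi -3.89 z [-0.0105  0.0033 -0.9999] F [ 0.16  1.12 -0.46] M [ 0.185  0.095 -0.02 ] w 0.0192 q6 1.516
.603,.0381,.163,-4 shift [-0.      0.0004 -0.0011] turn 0.0019 |d| 0.001
```

Run:
```python
from h import *
s=snap('side','side4')
x=s['color'][150:220,220:300,::-1];cv2.imwrite('pics/s4.png',cv2.resize(x,None,fx=8,fy=8,interpolation=cv2.INTER_CUBIC))
```

```text
(no output)
```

View pics/s4.png

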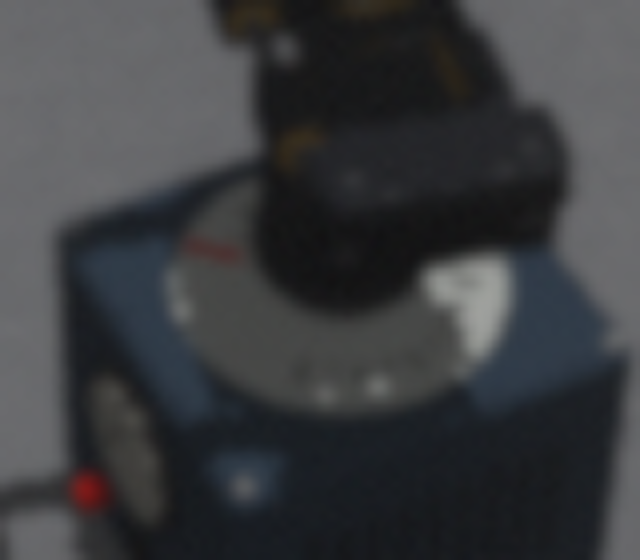

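Emit:
send_rows(
  steps=[0,0,0,0.0005,0,0,0,0,0.001,0,0,0,0,0.001,0],
)

```text
time: 9.45
position: [0.603, 0.0385, 0.1609]
tool_rot: [0.999, -0.034, -0.005, -0.002]
ft_force: [-0.7, 0.4, 0.0]
grip_width: 0.0195
```

```bash
python3 go.py .603,.0381,.163,-4
```

```text
t 9.45 p [0.603  0.0385 0.1609] psi -3.9 z [-0.0104  0.0034 -0.9999] F [-0.7   0.41  0.03] M [ 0.228  0.073 -0.002] w 0.0195 q6 1.516
.603,.0381,.163,-4 shift [-0.      0.0004 -0.0021] turn 0.0018 |d| 0.002
```

Emit:
send_rows(
  steps=[0,0,0,0,-0.06,0,0,0,0,-0.12,0,0,0,0,-0.18,0,0,0,0,-0.18],
)

```text
time: 9.95
position: [0.6027, 0.0384, 0.1607]
tool_rot: [0.998, 0.056, -0.006, -0.002]
ft_force: [-0.3, 0.7, -1.0]
grip_width: 0.0194
```

```bash
python3 go.py .603,.0381,.163,-4;python3 - <<'E'
from h import *
s=snap('top','top4')
x=s['color'][130:205,205:305,::-1];cv2.imwrite('pics/t4.png',cv2.resize(x,None,fx=7,fy=7,interpolation=cv2.INTER_CUBIC))
E
```

```text
t 9.95 p [0.6027 0.0384 0.1607] psi 6.38 z [-0.0113  0.0031 -0.9999] F [-0.33  0.69 -1.05] M [ 0.081  0.186 -0.027] w 0.0194 q6 1.336
.603,.0381,.163,-4 shift [ 0.0003  0.0003 -0.0023] turn 0.1812 |d| 0.002
```

View pics/t4.png

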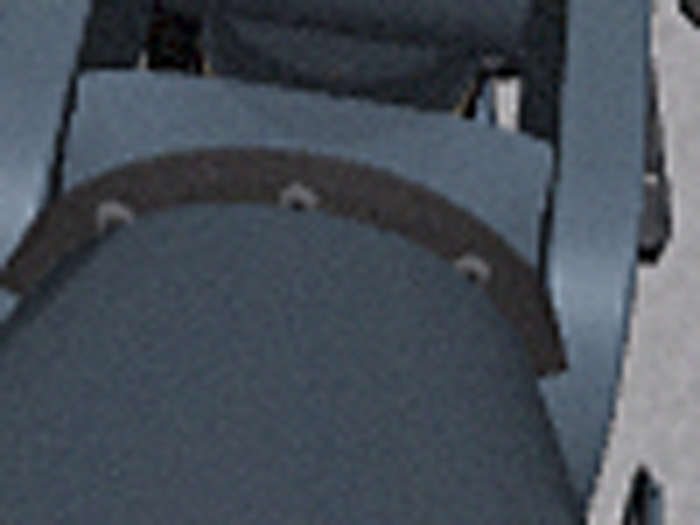

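Run:
```python
from h import *
snap('side','side5')
for t,z in(('side3',.197),('side4',.1619),('side5',.1607)):
    c=load(t);P=cloud(c);V=c['color'].max(2)
    m=(np.hypot(P[...,0]-.602,P[...,1]-.038)<.031)&(P[...,2]>z-.02)&(P[...,2]<z+.03)
    q=P[m];print(t,m.sum(),np.histogram(q[:,2]-z,np.arange(-.02,.03,.003))[0])
    m2=m&(P[...,2]-z<.008)
    vv,uu=np.nonzero(m2);q=P[m2];print(q.mean(0).round(4),(q[:,2]-z).min(),uu.min(),uu.max(),vv.min(),vv.max())
    k=(P[...,2]-z>-.009)&(P[...,2]-z<.000)&m;print('med',k.sum(),np.median(P[k],0)-[0,0,z])
    x=c['color'][150:220,220:300,::-1]
```

```text
side3 171 [ 0  0  6 21 52 22  5  4  6  6  7  6  5  5 14 12]
[0.5899 0.0222 0.1917] -0.013827371658423349 251 273 166 180
med 84 [ 0.58882973  0.0183201  -0.00596954]
side4 158 [ 0  1  5 22 43 19  5  6  5  5  6  7  4  8  9 12]
[0.5889 0.0231 0.1566] -0.014679698953259213 251 272 177 189
med 74 [ 0.5851531   0.01866621 -0.00592464]
side5 217 [ 0  0  8 16 41 23 10  7 13  9 13  7 14  9 24 17]
[0.5882 0.0233 0.1569] -0.013799261643354932 251 272 178 189
med 72 [ 0.58683406  0.02229397 -0.00547153]
```

Emit:
send_rows(
  steps=[0,0,0,0.0005,0,0,0,0,0.001,0,0,0,0,0.0015,0,0,0,0,0.0015,0],
)

```text
time: 10.55
position: [0.6027, 0.0384, 0.1591]
tool_rot: [0.998, 0.055, -0.006, -0.002]
ft_force: [-0.3, 1.5, -0.3]
grip_width: 0.02
```

```bash
python3 go.py .603,.0381,.163,-4
```

```text
t 10.55 p [0.6027 0.0384 0.1591] psi 6.36 z [-0.0114  0.0032 -0.9999] F [-0.3   1.48 -0.32] M [0.087 0.16  0.001] w 0.02 q6 1.337
.603,.0381,.163,-4 shift [ 0.0002  0.0003 -0.0039] turn 0.1809 |d| 0.004
```

Emit:
send_rows(
  steps=[0,0,0,0.0005,0,0,0,0,0.001,0,0,0,0,0.001,0],
)

```text
time: 10.92
position: [0.6026, 0.0384, 0.1582]
tool_rot: [0.998, 0.055, -0.006, -0.002]
ft_force: [-0.6, 0.2, -0.3]
grip_width: 0.0196
```

```bash
python3 go.py .603,.0381,.163,-4
python3 - <<'E'
from h import *
snap('side','side6')
z=.1582
c=load('side6');P=cloud(c)
m=(np.hypot(P[...,0]-.602,P[...,1]-.038)<.031)&(P[...,2]>z-.02)&(P[...,2]<z+.03)
k=(P[...,2]-z>-.009)&(P[...,2]-z<.000)&m;print('med',k.sum(),np.median(P[k],0)-[0,0,z])
for t in('side3','side4','side6'):
    c=load(t);print(t,c['color'][176:194,258:266].max(2).mean(1).round())
E
```

```text
t 10.93 p [0.6026 0.0384 0.1582] psi 6.36 z [-0.0116  0.0031 -0.9999] F [-0.56  0.17 -0.35] M [0.074 0.283 0.021] w 0.0196 q6 1.337
.603,.0381,.163,-4 shift [ 0.0003  0.0003 -0.0048] turn 0.1809 |d| 0.005
med 74 [ 0.58861455  0.02197387 -0.00562826]
side3 [23. 24. 28. 37. 50. 58. 62. 63. 64. 66. 68. 66. 64. 63. 66. 70. 72. 71.]
side4 [28. 25. 22. 22. 22. 24. 24. 22. 21. 21. 23. 26. 35. 50. 63. 70. 71. 72.]
side6 [29. 26. 23. 21. 21. 20. 21. 21. 22. 22. 22. 23. 26. 37. 53. 66. 71. 72.]
```

Run:
```python
from h import *
c=load('side6')
for t,z0,row in (('side3',.1849,179.6),('side4',.1498,188.65),('side6',.1461,189.55)):
    for z in (z0,z0+.003,z0+.006):
        r=[proj(c,(.6022+.03*np.cos(a),.0384+.03*np.sin(a),z)) for a in np.linspace(0,6.28,200)]
        r=np.array(r);k=(r[:,0]>258)&(r[:,0]<266);print(t,z,r[k][:,1].max().round(2),row)
```

```text
side3 0.1849 180.28 179.6
side3 0.1879 179.47 179.6
side3 0.19090000000000001 178.65 179.6
side4 0.1498 189.52 188.65
side4 0.1528 188.75 188.65
side4 0.1558 187.97 188.65
side6 0.1461 190.47 189.55
side6 0.1491 189.7 189.55
side6 0.1521 188.93 189.55
```

Emit:
send_rows(
  steps=[0,0,0,0,-0.05,0,0,0,0,-0.1,0,0,0,0,-0.15,0,0,0,0,-0.15],
)

```text
time: 11.48
position: [0.6026, 0.0384, 0.1582]
tool_rot: [0.992, 0.13, -0.006, -0.002]
ft_force: [-0.7, -0.2, -0.3]
grip_width: 0.0197
```

```bash
python3 go.py .603,.0381,.163,-4
```

```text
t 11.47 p [0.6026 0.0384 0.1582] psi 14.93 z [-0.0115  0.0031 -0.9999] F [-0.7  -0.22 -0.35] M [-0.012  0.242  0.009] w 0.0197 q6 1.187
.603,.0381,.163,-4 shift [ 0.0003  0.0004 -0.0048] turn 0.3303 |d| 0.005
```

Emit:
send_rows(
  steps=[0,0,0,0,-0.05,0,0,0,0,-0.1,0,0,0,0,-0.15,0,0,0,0,-0.15],
)

```text
time: 11.98
position: [0.603, 0.0385, 0.1584]
tool_rot: [0.979, 0.203, -0.005, -0.003]
ft_force: [0.6, 1.1, 0.2]
grip_width: 0.0196
```

```bash
python3 go.py .603,.0381,.163,-4
```

```text
t 11.97 p [0.603  0.0385 0.1584] psi 23.44 z [-0.0105  0.0034 -0.9999] F [0.57 1.07 0.23] M [ 0.159  0.054 -0.02 ] w 0.0196 q6 1.038
.603,.0381,.163,-4 shift [-0.0002  0.0004 -0.0046] turn 0.479 |d| 0.005
```

Run:
```python
from h import *
for i in range(3):
    o=robot.get_obs();print(o['joint_torque'].round(3),o['moment'].round(3),o['ft_force'].round(2))
    c=snap('side','side7')
print(c['color'][176:194,258:266].max(2).mean(1).round())
cv2.imwrite('pics/s7.png',cv2.resize(c['color'][150:220,220:300,::-1],None,fx=8,fy=8,interpolation=cv2.INTER_CUBIC))
z=.1584;P=cloud(c)
m=(np.hypot(P[...,0]-.602,P[...,1]-.038)<.031)&(P[...,2]>z-.02)&(P[...,2]<z+.03)
k=(P[...,2]-z>-.009)&(P[...,2]-z<.000)&m;print('med',k.sum(),np.median(P[k],0)-[0,0,z])
```

```text
[ -0.721 -43.729 -15.038  -0.274   0.046  -0.095] [ 0.159  0.054 -0.02 ] [0.57 1.07 0.23]
[-7.6100e-01 -4.3685e+01 -1.4970e+01 -2.9600e-01  7.3000e-02 -3.2000e-02] [ 0.149  0.049 -0.026] [0.42 0.93 0.41]
[-7.9600e-01 -4.3638e+01 -1.4903e+01 -3.1700e-01  9.8000e-02 -1.6000e-02] [ 0.153  0.039 -0.045] [0.27 1.5  0.32]
[21. 20. 20. 20. 20. 20. 20. 21. 20. 20. 21. 23. 27. 40. 56. 68. 72. 72.]
med 125 [ 0.59921913  0.02260839 -0.00561894]
```

View pics/s7.png

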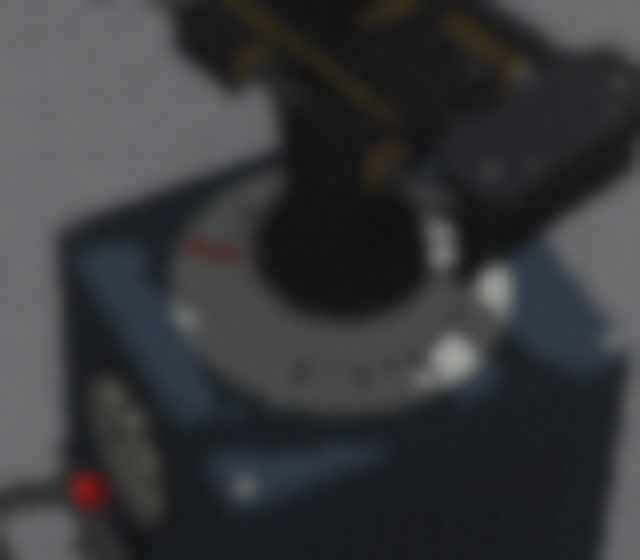

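Emit:
send_rows(
  steps=[0,0,0,0.0005,0,0,0,0,0.001,0,0,0,0,0.0015,0,0,0,0,0.0015,0],
)

```text
time: 12.62
position: [0.603, 0.0386, 0.1577]
tool_rot: [0.979, 0.203, -0.005, -0.003]
ft_force: [-1.2, 1.6, 5.7]
grip_width: 0.0199
```

```bash
python3 go.py .603,.0381,.163,-4
```

```text
t 12.62 p [0.603  0.0386 0.1577] psi 23.45 z [-0.0101  0.0033 -0.9999] F [-1.24  1.6   5.69] M [ 0.209  0.413 -0.009] w 0.0199 q6 1.038
.603,.0381,.163,-4 shift [-0.0002  0.0004 -0.0053] turn 0.479 |d| 0.005
```

Emit:
send_rows(
  steps=[0,0,0,-0.001,0,0,0,0,-0.001,-0.06,0,0,0,-0.001,-0.12,0,0,0,-0.001,-0.18,0,0,0,-0.001,-0.18],
)

```text
time: 13.25
position: [0.6034, 0.0389, 0.1588]
tool_rot: [0.957, 0.29, -0.004, -0.003]
ft_force: [2.1, 2.5, 1.7]
grip_width: 0.0199
```

```bash
python3 go.py .603,.0381,.163,-4
```

```text
t 13.25 p [0.6034 0.0389 0.1588] psi 33.7 z [-0.0092  0.004  -1.    ] F [2.07 2.46 1.68] M [ 0.392 -0.02  -0.016] w 0.0199 q6 0.859
.603,.0381,.163,-4 shift [-0.0008  0.0004 -0.0042] turn 0.658 |d| 0.004
```

Emit:
send_rows(
  steps=[0,0,0,0,-0.05,0,0,0,0,-0.1,0,0,0,0,-0.1],
)

```text
time: 13.62
position: [0.6036, 0.0393, 0.1589]
tool_rot: [0.942, 0.337, -0.003, -0.004]
ft_force: [0.3, 2.6, 2.9]
grip_width: 0.0193
```

```bash
python3 go.py .6026,.0384,.1588,10
```

```text
t 13.62 p [0.6036 0.0393 0.1589] psi 39.34 z [-0.0088  0.0046 -1.    ] F [0.29 2.57 2.87] M [ 0.447  0.077 -0.066] w 0.0193 q6 0.761
.6026,.0384,.1588,10 shift [-0.0013  0.0001  0.0001] turn 0.5121 |d| 0.001
```

Emit:
send_rows(
  steps=[0,-0.0006,0,0,-0.05,0,-0.0006,0,0,-0.1,0,-0.0006,0,0,-0.15,0,-0.0006,0,0,-0.15],
)

```text
time: 14.12
position: [0.6035, 0.0395, 0.159]
tool_rot: [0.914, 0.405, -0.002, -0.004]
ft_force: [1.9, 5.2, 2.0]
grip_width: 0.0201
```

```bash
python3 go.py .6026,.0384,.1588,10
```

```text
t 14.12 p [0.6035 0.0395 0.159 ] psi 47.82 z [-0.0078  0.0057 -1.    ] F [1.9  5.22 2.04] M [ 0.761 -0.057 -0.1  ] w 0.0201 q6 0.612
.6026,.0384,.1588,10 shift [-0.0014  0.0001  0.0002] turn 0.6601 |d| 0.001
```

Emit:
send_rows(
  steps=[0,-0.0003,0,0,0.06,0,-0.0006,0,0,0.12,0,-0.0008,0,0,0.16,0,-0.0008,0,0,0.16],
)

```text
time: 14.62
position: [0.6032, 0.0394, 0.1589]
tool_rot: [0.944, 0.33, -0.002, -0.004]
ft_force: [0.9, 5.1, 1.5]
grip_width: 0.0198
```

```bash
python3 go.py .6028,.0389,.1588,38
```

```text
t 14.62 p [0.6032 0.0394 0.1589] psi 38.59 z [-0.0071  0.0067 -1.    ] F [0.86 5.14 1.54] M [ 0.85  -0.123 -0.015] w 0.0198 q6 0.772
.6028,.0389,.1588,38 shift [-0.0007  0.0002  0.0001] turn 0.0102 |d| 0.001
```

Emit:
send_rows(
  steps=[0,0,0,0,0,0,0,0,0.0007,0,0,0,0,0.0014,0,0,0,0,0.002,0,0,0,0,0.002,0],
  force=45,
)

```text
time: 15.25
position: [0.6035, 0.0394, 0.1583]
tool_rot: [0.944, 0.33, -0.002, -0.004]
ft_force: [-0.5, 4.5, 8.3]
grip_width: 0.0194
```

```bash
python3 go.py .6028,.0389,.1588,38
```

```text
t 15.25 p [0.6035 0.0394 0.1583] psi 38.59 z [-0.0061  0.0064 -1.    ] F [-0.54  4.52  8.34] M [ 0.629  0.29  -0.076] w 0.0194 q6 0.772
.6028,.0389,.1588,38 shift [-0.0008 -0.     -0.0005] turn 0.0102 |d| 0.001
```

Emit:
send_rows(
  steps=[0,0,0,0.0018,0,0,0,0,0.0023,0,0,0,0,0.0028,0,0,0,0,0.0028,0],
)

```text
time: 15.75
position: [0.6035, 0.0393, 0.1567]
tool_rot: [0.944, 0.33, -0.002, -0.004]
ft_force: [-1.0, 3.6, 7.6]
grip_width: 0.0194
```

```bash
python3 go.py .6028,.0389,.1588,38
```

```text
t 15.75 p [0.6035 0.0393 0.1567] psi 38.58 z [-0.0054  0.0061 -1.    ] F [-1.02  3.64  7.58] M [ 0.639  0.273 -0.052] w 0.0194 q6 0.772
.6028,.0389,.1588,38 shift [-0.0008 -0.0002 -0.0021] turn 0.0101 |d| 0.002
```

Emit:
send_rows(
  steps=[0,0,0,0.0015,0,0,0,0,0.0025,0,0,0,0,0.0035,0,0,0,0,0.0035,0],
)

```text
time: 16.25
position: [0.6034, 0.0394, 0.1536]
tool_rot: [0.944, 0.33, -0.001, -0.004]
ft_force: [0.2, 4.0, 4.3]
grip_width: 0.0198
```

```bash
python3 go.py .6028,.0389,.1501,38
```

```text
t 16.25 p [0.6034 0.0394 0.1536] psi 38.57 z [-0.0053  0.0063 -1.    ] F [0.25 3.96 4.26] M [ 0.769  0.165 -0.084] w 0.0198 q6 0.772
.6028,.0389,.1501,38 shift [-0.0008  0.0001  0.0035] turn 0.01 |d| 0.004
```

Emit:
send_rows(
  steps=[0,0,0,0.001,0,0,0,0,0.002,0,0,0,0,0.003,0,0,0,0,0.003,0],
)

```text
time: 16.75
position: [0.6034, 0.0396, 0.1504]
tool_rot: [0.944, 0.33, -0.001, -0.004]
ft_force: [0.8, 4.9, 1.1]
grip_width: 0.0197
```

```bash
python3 go.py .6028,.0389,.1501,38
```

```text
t 16.75 p [0.6034 0.0396 0.1504] psi 38.56 z [-0.0054  0.0065 -1.    ] F [0.78 4.94 1.14] M [ 0.747  0.003 -0.05 ] w 0.0197 q6 0.772
.6028,.0389,.1501,38 shift [-0.0009  0.0001  0.0003] turn 0.0098 |d| 0.001
```

Nearly home: the last 2 mm went down with low force, as a snap-in would. I'll press gently until it is firmly seated.

Emit:
send_rows(
  steps=[0,0,0,0.0006,0,0,0,0,0.0012,0,0,0,0,0.0018,0,0,0,0,0.0018,0],
)

```text
time: 17.25
position: [0.6035, 0.0396, 0.1501]
tool_rot: [0.944, 0.33, -0.001, -0.004]
ft_force: [-1.9, 3.6, 11.6]
grip_width: 0.0196
```

```bash
python3 go.py .6028,.0389,.1501,38
```

```text
t 17.25 p [0.6035 0.0396 0.1501] psi 38.57 z [-0.0048  0.0063 -1.    ] F [-1.92  3.6  11.56] M [ 0.755  0.448 -0.062] w 0.0196 q6 0.772
.6028,.0389,.1501,38 shift [-0.001   0.0001 -0.    ] turn 0.01 |d| 0.001
```

Emit:
send_rows(
  steps=[0,0,0,-0.0002,-0.08,0,0,0,-0.0002,-0.18,0,0,0,-0.0002,-0.28,0,0,0,-0.0002,-0.38,0,-0.0002,-0.0002,-0.0002,-0.48,0,-0.0002,-0.0002,-0.0002,-0.58,0,-0.0002,-0.0002,-0.0002,-0.68,0,-0.0002,-0.0002,-0.0002,-0.68],
)

```text
time: 18.25
position: [0.603, 0.0399, 0.1502]
tool_rot: [0.78, 0.626, 0.0, -0.004]
ft_force: [0.8, 5.9, 3.8]
grip_width: 0.0194
```

```bash
python3 go.py .6026,.0402,.1501,110
```

```text
t 18.25 p [0.603  0.0399 0.1502] psi 77.55 z [-0.0052  0.0069 -1.    ] F [0.75 5.87 3.75] M [ 0.795 -0.076 -0.054] w 0.0194 q6 0.092
.6026,.0402,.1501,110 shift [ 0.0002 -0.0005  0.0001] turn -0.5663 |d| 0.001
```

Emit:
send_rows(
  steps=[0,0.0002,-0.0004,0,-0.08,0,0.0002,-0.0004,0,-0.18,0,0.0002,-0.0004,0,-0.28,0,0.0002,-0.0004,0,-0.38,0,0.0002,-0.0005,0,-0.48,0,0.0002,-0.0005,0,-0.58,0,0.0002,-0.0005,0,-0.68,0,0.0002,-0.0005,0,-0.78],
)

```text
time: 19.25
position: [0.6022, 0.0398, 0.1501]
tool_rot: [0.482, 0.876, 0.001, -0.004]
ft_force: [-0.0, 3.8, 4.0]
grip_width: 0.0196
```

```bash
python3 go.py .6023,.0401,.1501,136
```

```text
t 19.25 p [0.6022 0.0398 0.1501] psi 122.42 z [-0.0062  0.0062 -1.    ] F [-0.04  3.81  3.98] M [ 0.438  0.056 -0.105] w 0.0196 q6 -0.691
.6023,.0401,.1501,136 shift [0.0002 0.0002 0.    ] turn -0.237 |d| 0.0
```

Mz is −0.105, so the shaft is being driven. I'll approach zero slowly.

Emit:
send_rows(
  steps=[0,0,0,0,-0.06,0,0,0,0,-0.12,0,0,0,0,-0.18,0,0,0,0,-0.24,0,0,0,0,-0.24],
)

```text
time: 19.88
position: [0.6021, 0.0397, 0.1502]
tool_rot: [0.374, 0.928, 0.002, -0.004]
ft_force: [-0.5, 3.6, 3.9]
grip_width: 0.0195
```

```bash
python3 go.py .6023,.0401,.1501,142.7; python3 -c "
from h import *
c=snap('side','side8');cv2.imwrite('pics/s8.png',cv2.resize(c['color'][150:220,220:300,::-1],None,fx=8,fy=8,interpolation=cv2.INTER_CUBIC))"
```

```text
t 19.88 p [0.6021 0.0397 0.1502] psi 136.13 z [-0.0064  0.0059 -1.    ] F [-0.55  3.56  3.94] M [ 0.628 -0.054 -0.091] w 0.0195 q6 -0.93
.6023,.0401,.1501,142.7 shift [0.0001 0.0004 0.0001] turn -0.1146 |d| 0.0
```

View pics/s8.png

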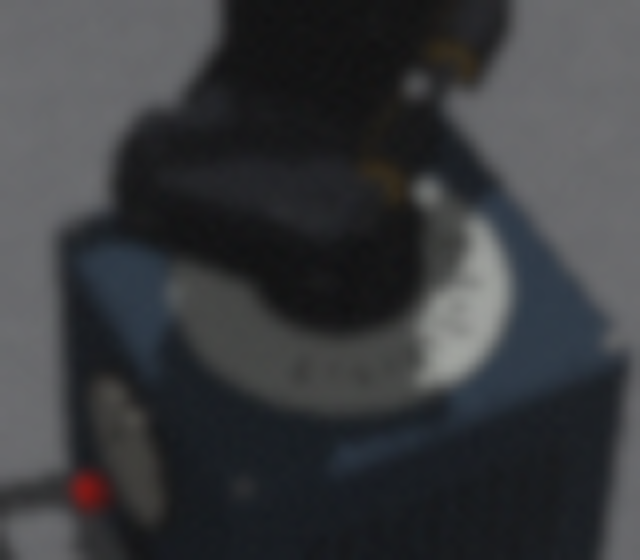

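Emit:
send_rows(
  steps=[0,0,0,0,-0.04,0,0,0,0,-0.08,0,0,0,0,-0.115,0,0,0,0,-0.115],
)

```text
time: 20.42
position: [0.6019, 0.0396, 0.1501]
tool_rot: [0.32, 0.947, 0.002, -0.004]
ft_force: [-0.5, 2.1, 4.1]
grip_width: 0.0197
```

```bash
python3 go.py .6023,.0401,.1501,142.7
```

```text
t 20.43 p [0.6019 0.0396 0.1501] psi 142.68 z [-0.0068  0.0057 -1.    ] F [-0.48  2.06  4.09] M [ 0.478  0.073 -0.13 ] w 0.0197 q6 -1.044
.6023,.0401,.1501,142.7 shift [0.     0.0006 0.    ] turn -0.0003 |d| 0.001
```

Emit:
send_rows(
  steps=[0,0,0,0,-0.02,0,0,0,0,-0.035,0,0,0,0,-0.035],
)

```text
time: 20.8
position: [0.6019, 0.0396, 0.1502]
tool_rot: [0.303, 0.953, 0.002, -0.004]
ft_force: [-0.1, 2.9, 3.7]
grip_width: 0.0194
```

```bash
python3 go.py .6023,.0401,.1501,142.7
```

```text
t 20.8 p [0.6019 0.0396 0.1502] psi 144.69 z [-0.0069  0.0056 -1.    ] F [-0.11  2.86  3.73] M [ 0.462  0.05  -0.113] w 0.0194 q6 -1.079
.6023,.0401,.1501,142.7 shift [-0.      0.0007  0.0001] turn 0.0348 |d| 0.001
```

Emit:
send_rows(
  steps=[0,0,0,0,-0.02,0,0,0,0,-0.04,0,0,0,0,-0.04],
)

```text
time: 21.18
position: [0.6019, 0.0395, 0.1502]
tool_rot: [0.284, 0.959, 0.002, -0.004]
ft_force: [-0.4, 3.1, 4.1]
grip_width: 0.0198
```

```bash
python3 go.py .6023,.0401,.1501,142.7
```

```text
t 21.18 p [0.6019 0.0395 0.1502] psi 147.0 z [-0.0069  0.0055 -1.    ] F [-0.37  3.08  4.08] M [ 0.529  0.071 -0.12 ] w 0.0198 q6 -1.12
.6023,.0401,.1501,142.7 shift [-0.      0.0007  0.0001] turn 0.0751 |d| 0.001
```

Emit:
send_rows(
  steps=[0,0,0,0,-0.02,0,0,0,0,-0.04,0,0,0,0,-0.04],
)

```text
time: 21.55
position: [0.6019, 0.0395, 0.1502]
tool_rot: [0.265, 0.964, 0.002, -0.004]
ft_force: [-0.9, 2.4, 3.8]
grip_width: 0.0196
```

```bash
python3 go.py .6023,.0401,.1501,142.7
```

```text
t 21.55 p [0.6019 0.0395 0.1502] psi 149.31 z [-0.0069  0.0055 -1.    ] F [-0.91  2.39  3.76] M [ 0.523  0.059 -0.073] w 0.0196 q6 -1.16
.6023,.0401,.1501,142.7 shift [-0.      0.0007  0.0001] turn 0.1154 |d| 0.001
```

Emit:
send_rows(
  steps=[0,0,0,0,-0.02,0,0,0,0,-0.03,0,0,0,0,-0.03],
)

```text
time: 21.92
position: [0.6019, 0.0395, 0.1502]
tool_rot: [0.25, 0.968, 0.002, -0.004]
ft_force: [-1.4, 2.5, 4.5]
grip_width: 0.0192
```

```bash
python3 go.py .6023,.0401,.1501,142.7; python3 -c "
from h import *
c=snap('side','side9');cv2.imwrite('pics/s9.png',cv2.resize(c['color'][150:220,220:300,::-1],None,fx=8,fy=8,interpolation=cv2.INTER_CUBIC))
P=cloud(c);z=.1501
for lo,hi in((.015,.035),):
    m=(np.hypot(P[...,0]-.602,P[...,1]-.039)<.04)&(P[...,2]>z+.015)&(P[...,2]<z+.03);print(m.sum())
"
```

```text
t 21.93 p [0.6019 0.0395 0.1502] psi 151.04 z [-0.0069  0.0054 -1.    ] F [-1.42  2.54  4.5 ] M [ 0.466  0.054 -0.122] w 0.0192 q6 -1.19
.6023,.0401,.1501,142.7 shift [-0.      0.0008  0.0001] turn 0.1455 |d| 0.001
0
```

Emit:
send_rows(
  steps=[0,0,0,0,-0.015,0,0,0,0,-0.03,0,0,0,0,-0.03],
)

```text
time: 22.35
position: [0.6019, 0.0395, 0.1502]
tool_rot: [0.235, 0.972, 0.002, -0.004]
ft_force: [-0.6, 3.6, 4.4]
grip_width: 0.0197
```

```bash
python3 go.py .6023,.0401,.1501,142.7
```

```text
t 22.35 p [0.6019 0.0395 0.1502] psi 152.77 z [-0.0069  0.0054 -1.    ] F [-0.61  3.62  4.36] M [ 0.473  0.051 -0.126] w 0.0197 q6 -1.22
.6023,.0401,.1501,142.7 shift [-0.0001  0.0008  0.0001] turn 0.1757 |d| 0.001
```

Emit:
send_rows(
  steps=[0.05,0,0,0,0,0.05,0,0,0,0,0.05,0,0,0,0,0.05,0,0,0,0],
)

```text
time: 22.85
position: [0.6018, 0.0392, 0.1499]
tool_rot: [0.235, 0.972, 0.002, -0.004]
ft_force: [-0.3, 0.4, 0.6]
grip_width: 0.0475
```

```bash
python3 go.py .602,.0395,.2101,152.8 .50,.25,.25,152.8
```

```text
t 22.85 p [0.6018 0.0392 0.1499] psi 152.76 z [-0.0074  0.0051 -1.    ] F [-0.25  0.39  0.58] M [ 0.044 -0.034 -0.034] w 0.0475 q6 -1.22
.602,.0395,.2101,152.8 shift [ 0.0005  0.0005 -0.0602] turn -0.0006 |d| 0.06
.50,.25,.25,152.8 shift [ 0.1879  0.141  -0.0983] turn -0.0006 |d| 0.255
```

Emit:
send_rows(
  steps=[0.05,0,0,-0.03,0,0.05,0,0,-0.07,0,0.05,0,0,-0.1,0,0.05,0.05,0.04,-0.1,0,0.05,0.1,0.08,-0.1,0,0.05,0.15,0.11,-0.1,0,0.05,0.188,0.141,-0.1,0,0.05,0.188,0.141,-0.1,0],
)

```text
time: 23.85
position: [0.4978, 0.2528, 0.2518]
tool_rot: [0.233, 0.973, 0.002, -0.004]
ft_force: [0.7, 0.1, 0.5]
grip_width: 0.0498
```

```bash
python3 -c "
from h import *
c=snap('side','side10');t=snap('top','top10')
a=cv2.resize(c['color'][150:220,220:300,::-1],(400,350),interpolation=cv2.INTER_CUBIC)
b=cv2.resize(t['color'][130:205,205:290,::-1],(400,350),interpolation=cv2.INTER_CUBIC)
cv2.imwrite('pics/m10.png',np.hstack([a,b]))"
```

```text
(no output)
```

View pics/m10.png

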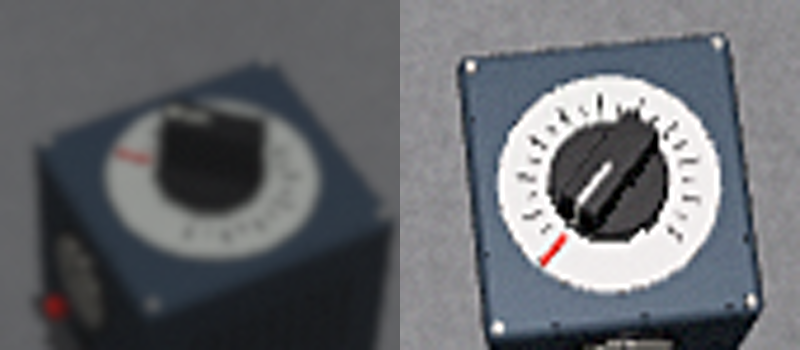

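View pics/top10.png

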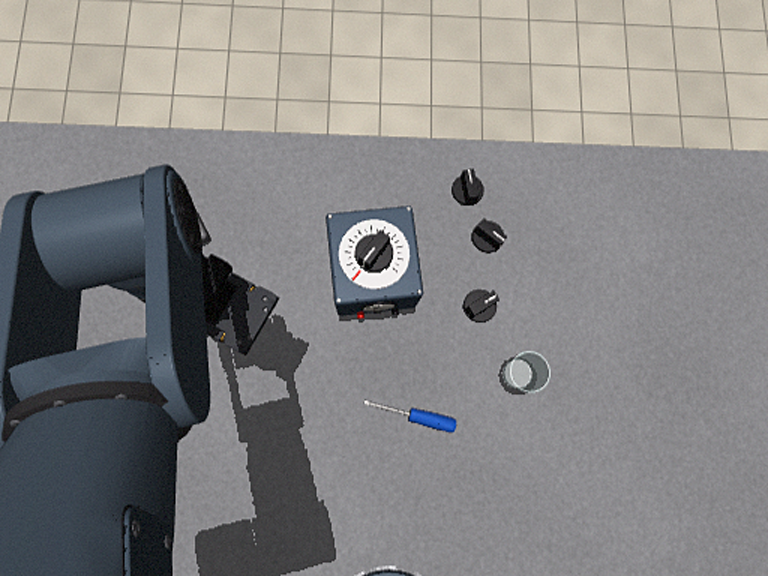

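```bash
cat > ka.py <<'E'
from h import *
import sys
def ka(c,n):
    P=cloud(c)
    for lo,hi in((.165,.173),(.172,.182)):
        m=(np.hypot(P[...,0]-.6022,P[...,1]-.0385)<.04)&(P[...,2]>lo)&(P[...,2]<hi)
        q=P[m];ce=q.mean(0);d=np.linalg.svd(q[:,:2]-ce[:2])[2][0]
        t=(q[:,:2]-ce[:2])@d;r=cv2.minAreaRect((q[:,:2]*1000).astype(np.float32))
        print(n,len(q),ce.round(4),(np.degrees(np.arctan2(d[1],d[0]))%180).round(1),np.ptp(t).round(4),((t.max()+t.min())/2).round(4),r)
    H,S,V=cv2.split(cv2.cvtColor(c['color'],cv2.COLOR_RGB2HSV))
    w=m&(V>100)
    vv,uu=np.nonzero(w)
    if len(uu)>3:
        p=np.array([ray(c,u,v,.176) for u,v in zip(uu,vv)])[:,:2];d=np.linalg.svd(p-p.mean(0))[2][0];print('white',len(p),p.mean(0),np.degrees(np.arctan2(d[1],d[0]))%180)
if __name__=='__main__':
    for t in sys.argv[1:]: ka(load(t),t)
E
python3 ka.py top10 side10
```

```text
top10 20 [0.5925 0.0374 0.1701] 135.9 0.0526 -0.005 ((600.332763671875, 38.95246887207031), (19.410213470458984, 51.171085357666016), 55.30030059814453)
top10 210 [0.6017 0.0386 0.1758] 144.7 0.0544 -0.0005 ((602.056884765625, 38.212562561035156), (20.174747467041016, 54.29180145263672), 55.25435256958008)
white 31 [0.59813052 0.04215759] 149.0704326775094
side10 48 [0.598  0.0316 0.1689] 149.9 0.054 0.002 ((599.4063110351562, 37.92680358886719), (19.33816909790039, 53.57539749145508), 57.37179183959961)
side10 130 [0.6003 0.0385 0.1755] 145.0 0.0533 -0.0003 ((600.6453857421875, 39.45770263671875), (23.248159408569336, 53.316768646240234), 54.63552474975586)
```

```bash
python3 go.py .602,.0388,.22,145
```

```text
t 23.95 p [0.4999 0.2501 0.2518] psi 152.85 z [-0.0068  0.0043 -1.    ] F [ 0.3  -0.93 -0.31] M [-0.007 -0.078 -0.011] w 0.0502 q6 -0.839
.602,.0388,.22,145 shift [-0.1875 -0.1415  0.0302] turn 0.1371 |d| 0.237
```

Emit:
send_rows(
  steps=[0.055,-0.188,-0.142,0,0.137,0.055,-0.188,-0.142,0,0.137,0.055,-0.188,-0.142,0,0.137,0.055,-0.188,-0.142,0,0.137,0.055,-0.188,-0.142,0.03,0.137,0.055,-0.188,-0.142,0.03,0.137,0.055,-0.188,-0.142,0.03,0.137],
)

```text
time: 24.82
position: [0.6024, 0.0375, 0.2206]
tool_rot: [0.301, 0.954, 0.001, -0.004]
ft_force: [-0.5, -0.7, -0.0]
grip_width: 0.0554
```

```bash
python3 go.py .602,.0388,.151,145
```

```text
t 24.82 p [0.6024 0.0375 0.2206] psi 144.96 z [-0.0065  0.0042 -1.    ] F [-0.52 -0.65 -0.04] M [-0.044 -0.055 -0.021] w 0.0554 q6 -1.085
.602,.0388,.151,145 shift [0.0006 0.0009 0.0696] turn -0.0007 |d| 0.07
```

Emit:
send_rows(
  steps=[0.055,0.0007,0.001,0.03,0,0.055,0.0007,0.001,0.052,0,0.055,0.0007,0.001,0.064,0,0.055,0.0007,0.001,0.069,0,0.055,0.0007,0.001,0.069,0,0.03,0.0007,0.001,0.069,0,0,0.0007,0.001,0.069,0,0,0.0007,0.001,0.069,0],
  force=55,
)

```text
time: 25.82
position: [0.6022, 0.0389, 0.152]
tool_rot: [0.301, 0.954, 0.001, -0.003]
ft_force: [-0.4, -0.6, 0.3]
grip_width: 0.0328
```

Emit:
send_rows(
  steps=[0,0,0,0,0,0,0,0,0,0,0,0,0,0,0,0,0,0,0,0],
)

```text
time: 26.32
position: [0.6026, 0.0391, 0.1522]
tool_rot: [0.301, 0.954, 0.001, -0.003]
ft_force: [0.7, 0.7, 1.0]
grip_width: 0.0199
```

```bash
python3 go.py .602,.0388,.151,145
```

```text
t 26.32 p [0.6026 0.0391 0.1522] psi 144.95 z [-0.0049  0.0045 -1.    ] F [0.71 0.69 0.95] M [ 0.277 -0.046 -0.021] w 0.0199 q6 -1.083
.602,.0388,.151,145 shift [ 0.0002 -0.0006  0.0012] turn -0.0009 |d| 0.001
```

Gripped at ψ = 145. Now I'll feel for the stop in small counter-clockwise steps.

Emit:
send_rows(
  steps=[0,0,0,0,-0.02,0,0,0,0,-0.04,0,0,0,0,-0.06,0,0,0,0,-0.06],
)

```text
time: 26.82
position: [0.6024, 0.0392, 0.1522]
tool_rot: [0.272, 0.962, 0.001, -0.003]
ft_force: [0.3, 1.3, 0.4]
grip_width: 0.0194
```

```bash
python3 go.py .602,.0388,.151,145
```

```text
t 26.82 p [0.6024 0.0392 0.1522] psi 148.4 z [-0.0052  0.0046 -1.    ] F [0.34 1.27 0.41] M [ 0.169 -0.027 -0.084] w 0.0194 q6 -1.144
.602,.0388,.151,145 shift [ 0.0002 -0.0006  0.0012] turn 0.0593 |d| 0.001
```

Emit:
send_rows(
  steps=[0,0,0,0,-0.02,0,0,0,0,-0.04,0,0,0,0,-0.06,0,0,0,0,-0.06],
)

```text
time: 27.32
position: [0.6024, 0.0392, 0.1522]
tool_rot: [0.243, 0.97, 0.002, -0.003]
ft_force: [-0.6, 0.5, 0.7]
grip_width: 0.0196
```

```bash
python3 go.py .602,.0388,.151,145
```

```text
t 27.32 p [0.6024 0.0392 0.1522] psi 151.85 z [-0.0052  0.0045 -1.    ] F [-0.55  0.47  0.71] M [ 0.185  0.036 -0.104] w 0.0196 q6 -1.204
.602,.0388,.151,145 shift [ 0.0002 -0.0005  0.0012] turn 0.1196 |d| 0.001
```

Emit:
send_rows(
  steps=[0,0,0,0,-0.02,0,0,0,0,-0.04,0,0,0,0,-0.06,0,0,0,0,-0.06],
)

```text
time: 27.82
position: [0.6024, 0.0391, 0.1522]
tool_rot: [0.214, 0.977, 0.002, -0.003]
ft_force: [-0.7, 0.2, 2.0]
grip_width: 0.0191
```

```bash
python3 go.py .602,.0388,.151,145; python3 -c "
from rig import robot
print(robot.get_obs()['joint_torque'].round(3))"
```

```text
t 27.82 p [0.6024 0.0391 0.1522] psi 155.31 z [-0.0053  0.0044 -1.    ] F [-0.71  0.23  2.05] M [ 0.071 -0.004 -0.126] w 0.0191 q6 -1.264
.602,.0388,.151,145 shift [ 0.0002 -0.0005  0.0012] turn 0.1799 |d| 0.001
[-3.7500e-01 -4.2967e+01 -1.4635e+01 -2.2000e-01  2.4000e-02 -1.5100e-01]
```

Emit:
send_rows(
  steps=[0,0,0,0,-0.02,0,0,0,0,-0.04,0,0,0,0,-0.05,0,0,0,0,-0.05],
)

```text
time: 28.32
position: [0.6024, 0.0391, 0.1522]
tool_rot: [0.189, 0.982, 0.002, -0.003]
ft_force: [0.1, 0.7, 1.6]
grip_width: 0.0195
```

```bash
python3 go.py .602,.0388,.151,145
```

```text
t 28.32 p [0.6024 0.0391 0.1522] psi 158.18 z [-0.0053  0.0044 -1.    ] F [0.07 0.71 1.61] M [ 0.094 -0.007 -0.187] w 0.0195 q6 -1.314
.602,.0388,.151,145 shift [ 0.0003 -0.0004  0.0012] turn 0.2301 |d| 0.001
```

Emit:
send_rows(
  steps=[0,0,0,0,0.06,0,0,0,0,0.12,0,0,0,0,0.18,0,0,0,0,0.24,0,0,0,0,0.27,0,0,0,0,0.27],
)

```text
time: 29.08
position: [0.6027, 0.0389, 0.1522]
tool_rot: [0.319, 0.948, 0.001, -0.003]
ft_force: [0.7, -0.9, 1.4]
grip_width: 0.0194
```

```bash
python3 go.py .602,.0388,.151,142.7
```

```text
t 29.07 p [0.6027 0.0389 0.1522] psi 142.75 z [-0.0048  0.004  -1.    ] F [ 0.65 -0.91  1.37] M [-0.101 -0.128  0.022] w 0.0194 q6 -1.045
.602,.0388,.151,142.7 shift [ 0.0005 -0.0005  0.0012] turn 0.0009 |d| 0.001
```

Mz is about 0, so it is back inside the play. Now I'll open, retreat and look.

Emit:
send_rows(
  steps=[0.055,0,0,0,0,0.055,0,0,0,0,0.055,0,0,0,0,0.055,0,0,0,0],
)

```text
time: 29.58
position: [0.6025, 0.0389, 0.1521]
tool_rot: [0.319, 0.948, 0.001, -0.003]
ft_force: [-0.8, 0.2, -0.7]
grip_width: 0.0504
```

Emit:
send_rows(
  steps=[0.055,0,0,-0.03,0,0.055,0,0,-0.07,0,0.055,0,0,-0.1,0,0.055,0.09,0.06,-0.1,0,0.055,0.14,0.1,-0.1,0,0.055,0.19,0.14,-0.1,0,0.055,0.19,0.14,-0.1,0,0.055,0.19,0.14,-0.1,0],
)

```text
time: 30.58
position: [0.5349, 0.2682, 0.2534]
tool_rot: [0.317, 0.949, 0.001, -0.003]
ft_force: [-0.1, 0.1, 0.4]
grip_width: 0.0547
```

```bash
python3 go.py; python3 -c "
from h import *
c=snap('side','side11');t=snap('top','top11')
a=cv2.resize(c['color'][150:220,220:300,::-1],(400,350),interpolation=cv2.INTER_CUBIC)
b=cv2.resize(t['color'][130:205,205:290,::-1],(400,350),interpolation=cv2.INTER_CUBIC)
cv2.imwrite('pics/m11.png',np.hstack([a,b]))"; python3 ka.py top11 side11
```

```text
t 30.57 p [0.5349 0.2682 0.2534] psi 143.07 z [-0.0053  0.0046 -1.    ] F [-0.1   0.12  0.41] M [-0.086 -0.01  -0.061] w 0.0547 q6 -0.653
top11 19 [0.5937 0.0388 0.1702] 142.9 0.053 -0.0065 ((601.5626831054688, 38.405174255371094), (19.795377731323242, 52.95171356201172), 52.469058990478516)
top11 212 [0.602  0.038  0.1755] 142.3 0.0545 -0.0001 ((602.1847534179688, 38.149810791015625), (20.177648544311523, 54.429561614990234), 52.4205322265625)
white 31 [0.59646829 0.04255367] 143.61991575407546
side11 53 [0.5998 0.0322 0.1696] 149.3 0.0542 -0.0031 ((600.5587768554688, 39.041221618652344), (22.832561492919922, 53.686866760253906), 55.32981491088867)
side11 126 [0.6001 0.0385 0.1754] 143.3 0.0531 0.0003 ((601.1824340820312, 39.36191940307617), (23.746437072753906, 53.529598236083984), 50.49241256713867)
```

View pics/m11.png

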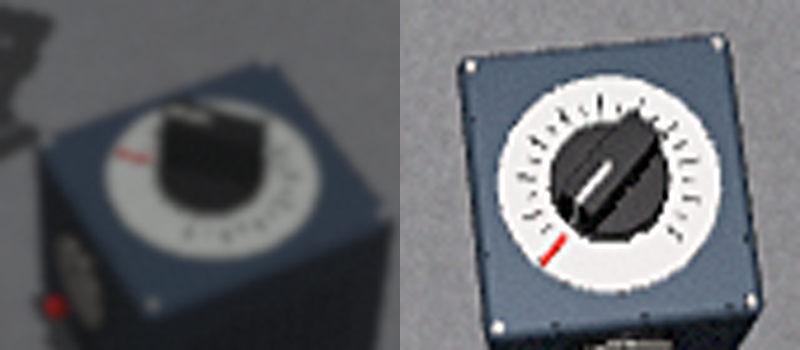

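The bar sits at 142.3–143.3°, with zero at 142.7°. Its top is at 0.1755 m against the 0.176 m expected when home. The gripper is clear, so I'm handing in.

```bash
python3 -c "
from rig import hand_in
print(hand_in())"
```

```text
the job is handed in; nothing more can be done
None
```

The knob is back on the D-shaft, pressed fully home and turned to the red zero mark. I handed the job in at about 30.6 s with the gripper open and clear.

**What I did**
- **Fitting:** I took the rightmost of the four knobs and lowered it lightly onto the shaft. I turned it until the flats engaged, pressed it past the ball with about 10 N at the readings, and ran it down until it seated with about 13 N.
- **Zeroing:** I turned it counter-clockwise in small steps until the zero stop was just felt (0.19 N m against 0.12 N m running). I then backed it off to the zero direction inside the shaft's play, and let go.

**Last checks**
- **Pointer:** the bar points at 142.3–142.9° (top camera) and 143.3° (side camera). The red zero line is at 142.7°.
- **Height:** the bar's top is at 0.1755 m, against 0.176 m when fully home. In the grip, the knob's underside stopped level with the seat.

**What did not go as expected**
- **Drop not seen:** the drop did not show as a clear event, because the gripper was holding the knob's height. I judged the flats engaged from the depth reached and from the turning torque.
- **Early turning:** that torque test may have turned the shaft a few degrees before the knob was home.
- **First zeroing:** my first release left the pointer about 2° past zero. I re-gripped and corrected it.
- **Side camera:** its bar angles from the lower band of points and the rectangle fit were several degrees off. I relied mainly on the top view.

I did not re-measure the beaker, jar, meter or screwdriver at the end. The arm kept clear of them throughout.

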